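Park the bit case in its bay and turn the button

TASK

Push the blue bit case along the bench into its bay, straight down the lane between the two aluminium rails, until its end is fully home against the rubber buffers of the end stop; the case must not touch either rail on the way, since the bare metal edges scuff it. Then push the wooden turn button round with a fingertip until it lies squarely across the lane behind the case, so that the saw's vibration cannot walk the case out. Only push: do not lift or tip the case, and leave the tools and material lying around it alone.

Things in the scene. Friction and masses are not known exactly. Their poses are not given: they have to be found in the camera images.
- bit_case: blue closed bit case, lying flat, 120 (x) x 190 (y) x 45 mm high, about 0.32 kg, lid fixed shut. Origin: centre of its underside. Its -y end goes into the bay first, its +y end is the one to push. A latch stands 5 mm proud of the -x side (y -13 to +13 mm, 22 to 38 mm high), hinges 4 mm proud of the +x side. Starts in front of the lane's mouth, off its line and turned a little; slides with ordinary friction
- bay: the fixed bay. Origin: on the bench, on the lane's centre line, where the case's origin is when home; axes as the home case's. The lane runs along y, 144 mm wide; mouth at +y, push towards -y. End stop: wooden block with two rubber buffers (18 mm wide, 18 mm up, at x = -36 and +36 mm), faces at y = -95 mm. A post 26 x 24 x 22 mm high at x = +100, y = +110 mm carries the turn button
- rail_near: fixed aluminium angle rail on the robot's side of the lane; same origin and axes as the bay. Upright leg 3 mm thick, 30 mm high, inner face at x = -72 mm, from y = -95 to +65 mm, then flared outwards to x = -79 mm at y = +86 mm; foot flange on the outside to x = -95 mm, 3 mm high
- rail_far: the same rail mirrored, on the far side of the lane: inner face at x = +72 mm, flared to +79 mm at the mouth, flange to x = +95 mm; fixed; same origin and axes as the bay
- turn_button (a joint): angle of the turn button about its upright screw, rad. 0: points along the bay's -x, squarely across the lane, 4 mm behind the home case (a case not home blocks it). pi/2: points along the bay's +y. Starts parked outwards at 1.85 to 2.1; close it by turning through pi/2 to 0. Range -0.1 to 2.6. Stays where it is left; friction 0.04 N m
- button_pivot (a point): the screw axis of the turn button, at mid-thickness of the button (28 mm above the bench)
- button_nose (a point): centre of the round nose of the turn button, at mid-thickness, 75 mm from the pivot. The button is a pale wooden bar 22 mm wide with round ends of 11 mm radius (reaching 86 mm from the pivot), 12 mm thick, from 22 to 34 mm above the bench; below it is air except at the post
- pliers: red-handled pliers lying on the bench, 56 x 178 x 12 mm; bystander. Origin: centre of its underside
- pine_block: pine block 35 x 91 x 36 mm; bystander. Origin: centre of its underside
- screwdriver: red-handled screwdriver lying on the bench, 29 x 229 x 29 mm; bystander. Origin: centre of its underside

How it is judged:
By the outcome, as a careful person would: the job done as asked, in the order asked, and still so for the second after the job is handed in, with the robot touching nothing.
It also fails if it takes over 72 s, if anything falls off the work surface, if the arm or the gripper's body presses on something with over 40 N, if the wrist force passes 120 N, or if a joint passes its speed limit or range.

ROBOT

A 6-joint arm with a two-finger parallel gripper is mounted at the origin on a cart in front of the work surface, level with it; the furniture and walls round the work are solid. World frame = base frame: x ahead of the robot, y to its left, z up, the work surface at z = 0. Lengths are in m, angles in rad, forces in N, time in s.
With the tool pointing down it reaches from about 0.225 to 0.875 m from the base axis. Payload 3.4 kg.
Tool frame: the origin (TCP) lies at the very end of the fingers, on their centre line; the grasp point (between the pads) lies 19 mm behind it; x points along the fingers, y is the direction in which the jaws open and shut, and the axes are right-handed (so a half turn about x gives the same grasp; the last joint's range is limited). The gripper opens to 85 mm and grips with 20 to 120 N. Pads are 22 mm wide; open, the fingers measure 114 mm over their backs; the gripper's body (76 mm by 85 mm) begins 54 mm behind the grasp point. The pads swing forward as they close: fully open they stand 13 mm farther back than shut.
Start: joints at [-1.432, 0.276, 1.505, -0, 1.361, -0.121], TCP at [0.148, -0.556, 0.231] pointing down, gripper open.
Joint ranges: [-2.89, 2.89], [-0.75, 2.08], [0.22, 2.7], [-1.18, 4.32], [0.11, 2.71], [-2.7, 2.7]. Speed limits (rad/s): [2.57, 2.57, 3.14, 3.14, 3.14, 3.14].

INTERFACE

Orientations are given as a unit quaternion [x, y, z, w].
In Python, from workcell import bot gives the robot as it stands. The module is installed in compiled form; this text tells all that it offers.
- The arm moves only by the tool play_rows, never from a script. Its argument "deltas" is a list of rows, each a list of 3 entries, a list of its own where there are three numbers: the closure, from 0 (fully open) to 1 (shut), then the shift along the tool's x, y, z in cm, then the turn about the tool's x in rad. A call has 1 to 20 rows; each row is the pose to reach, as a shift and turn from the pose measured when the call began, along the tool's axes at that moment; what a row does not reach only later rows make up. A row lasts 1/12 s, in which the tool goes at most 41.7 mm and 7.16 degrees, less where a joint would pass 70% of its speed; a pose out of reach is approached as far as the arm can. A call with a gripper value outside its range is refused whole. The fingers move at their own pace and stop on an object; "force" is the grip in N (left out, the last holds). Time passes only in rows, so rows that repeat a pose let the fingers close. It gives the time, the measured TCP pose, the force and the opening at its end, in the units of the state.
- bot.observe(): the state, without advancing time (a new reading comes with each control period).
- bot.snapshot(name): name is "scene" or "top" or "wrist"; returns (picture, depth): 420x560x3 uint8, red, green, blue; 420x560 float32, m along the optical axis (not along the pixel's ray), 0 where there is no reading.
- bot.camera_params(name): a dict with "fx", "fy", "cx", "cy" (pixels), "k1" (the pictures are not rectified: a ray, as slopes to the right and down, at radius r is drawn at 1 + k1 r^2 times it, then the intrinsics apply), "R" (3x3) and "t" (3): a world point X has camera coordinates R X + t; the wrist camera has in their place "hand_eye" (4x4, takes a point from camera to tool coordinates, whose origin is the TCP and whose axes are the tool frame's). Camera axes: x right, y down, z forward; pixel columns grow to the right and rows downward; lengths in m; the calibration is good to about 2 mm. A picture is of the moment at which its call begins: read the wrist's pose just before it. camera_params takes no time and is no camera call.
- bot.finish_job(): hands the job in, once; it reports no verdict.
Trained networks look in the newest picture that a camera, given by its name, has taken for a name from the list of things; names that differ only in an ending like _2 or _b are one class to them, and where a whole thing is asked for, a point or a joint stands for the part that bears it (a point fixed in the world has none). Each returns a list of dicts, best first, with "score" (0 to 1); they miss things now and then, are a little off and sometimes report something else, mostly with a low value. They report only what shows in the picture. A call takes as long as a camera call.
- bot.spot_in(camera, name): "uv" ([column, row] in pixels, amid what is visible of it).
- bot.regions_of(camera, name): "mask" (420x560 bool, what is visible of it) and "uv" ([column, row] in pixels, amid what is visible of it).
The state is a dict: "time_s": time; "joint_positions": joint angles; "dq": joint speeds; "joint_efforts": joint torques, N m; "tool_pos": TCP position; "tool_rot": TCP orientation; "ft_force": force on the tool from outside, world axes, zero at the start; "wrist_torque": the same for the moment, N m; "width": finger opening in m.
Only numpy, scipy, OpenCV 4.12 (cv2) and the standard library are available. Lean on these libraries where they do the work, as an engineer would, in place of code of your own. Each camera call takes 0.05 s, during which the arm holds its last target. There are 200 camera calls.

## Working session

There is one attempt and no reset: what is moved stays moved. The work goes in short steps, Python scripts to look and compute and a tool call to move; the robot and the scene stay as the last step left them, time stands still between calls to the robot, and variables do not carry over. Pictures are saved under pics/ and viewed, about 8 in all and at most 12, crops included, and the job is handed in when it is done.

Besides the shell and the picture viewer there is one more tool, called after "Request:" as name([rows], argument=value, ...), one row to a line, values as JSON. play_rows: Moves the arm, as the interface text tells. Its arguments: {"type":"object","properties":{"deltas":{"type":"array"},"force":{"type":"number"}},"required":["deltas"]}

```bash
mkdir -p pics
cat > h.py <<'E'
import numpy as np, cv2
from workcell import bot
from scipy.spatial.transform import Rotation as Ro
def pose():
    s=bot.observe(); return np.array(s['tool_pos']),Ro.from_quat(s['tool_rot']).as_matrix()
def world(cam,depth,p=None):
    c=bot.camera_params(cam); v,u=np.mgrid[0:420,0:560].astype(float)
    xd=(u-c['cx'])/c['fx']; yd=(v-c['cy'])/c['fy']; x,y=xd.copy(),yd.copy()
    for _ in range(8):
        f=1+c['k1']*(x*x+y*y); x,y=xd/f,yd/f
    P=np.stack([x*depth,y*depth,depth],-1)
    if cam=='wrist':
        H=np.array(c['hand_eye']); P=P@H[:3,:3].T+H[:3,3]; return P@p[1].T+p[0]
    return (P-np.array(c['t']))@np.array(c['R'])
def save(n,im): cv2.imwrite('pics/'+n,im[:,:,::-1])
E
python3 - <<'E'
from h import *
print(bot.observe())
for c in('scene','top'):
    im,d=bot.snapshot(c); save(c+'0.png',im); np.savez(c+'0.npz',im=im,d=d)
W=world('top',d)
for n in('bit_case','bay','rail_near','rail_far','turn_button','button_nose','pliers','pine_block','screwdriver'):
    for r in bot.regions_of('top',n)[:1]:
        m=r['mask']&(d>0); P=W[m]; print(n,r['score'],r['uv'],P.mean(0).round(3),np.percentile(P,2,0).round(3),np.percentile(P,98,0).round(3))
E
```

```text
{'time_s': 0.0, 'joint_positions': array([-1.43199417e+00,  2.76593614e-01,  1.50614453e+00,  2.33224250e-05,
        1.36068151e+00, -1.20999508e-01]), 'dq': array([-9.10287186e-05, -3.43726292e-04,  1.57396856e-03,  1.18610314e-03,
       -9.62238169e-05, -2.06582406e-04]), 'joint_efforts': array([-1.00040590e-03, -4.16775942e+01, -2.45806146e+01, -7.02153079e-05,
        1.11295294e-02, -3.24981109e-06]), 'tool_pos': array([ 0.14764082, -0.55517699,  0.23043595]), 'tool_rot': array([ 0.70115147,  0.09223989, -0.70114684,  0.09094791]), 'ft_force': array([-0.29903542, -0.20367144, -0.22465375]), 'wrist_torque': array([ 0.01739184, -0.05892476, -0.04278226]), 'width': 0.08552662592622008}
bit_case 0.83 [246.9, 249.3] [0.428 0.276 0.044] [0.371 0.186 0.038] [0.486 0.366 0.049]
bay 0.95 [341.5, 216.1] [ 0.505 -0.023  0.018] [ 0.394 -0.127 -0.003] [0.594 0.181 0.039]
rail_near 0.86 [340.7, 263.6] [ 0.404 -0.029  0.005] [ 0.386 -0.109 -0.005] [0.422 0.049 0.031]
rail_far 0.75 [332.9, 214.3] [ 0.567 -0.006  0.008] [ 0.55  -0.085 -0.003] [0.585 0.08  0.032]
turn_button 0.59 [280.9, 209.0] [0.582 0.151 0.034] [0.563 0.109 0.026] [0.601 0.192 0.04 ]
button_nose 0.68 [344.2, 176.9] [ 0.676 -0.039  0.01 ] [ 0.649 -0.119  0.002] [0.698 0.042 0.016]
pliers 0.77 [338.6, 184.9] [ 0.675 -0.036  0.008] [ 0.648 -0.123 -0.003] [0.7   0.042 0.016]
pine_block 0.83 [395.2, 261.7] [ 0.407 -0.207  0.029] [ 0.361 -0.229 -0.001] [ 0.451 -0.189  0.039]
screwdriver 0.81 [156.5, 248.6] [0.459 0.562 0.019] [0.391 0.547 0.005] [0.603 0.578 0.028]
```

View pics/top0.png

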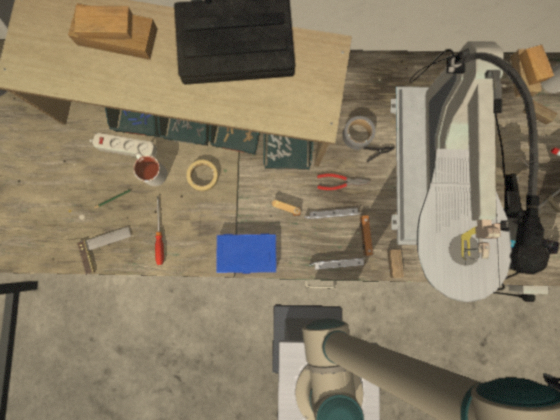

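View pics/scene0.png

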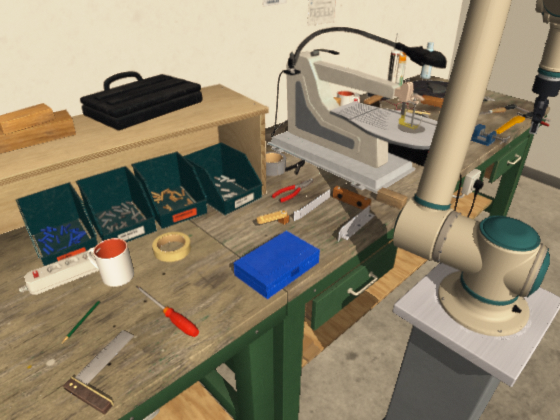

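The top view shows the case at (247,253), rails at (333,213) and (340,264), the end stop at (366,235), the button at (286,207), and the saw at (460,240). The scene view shows the saw and its lamp standing between the gripper and the bay. I'll check heights along the transit path next.

Run:
```python
from h import *
p,R=pose(); print(R.round(3))
z=np.load('top0.npz'); W=world('top',z['d']); ok=z['d']>0
xs=np.arange(.1,.95,.1); ys=np.arange(-.8,.7,.1)
print('x',xs)
for y in ys:
    print(round(y,2),[round(float(W[ok&(abs(W[...,0]-x)<.05)&(abs(W[...,1]-y)<.05)][:,2].max(initial=-9)),2) for x in xs])
print(bot.camera_params('wrist'))
```

```text
[[-0.     0.257 -0.966]
 [-0.    -0.966 -0.257]
 [-1.     0.     0.   ]]
x [0.1 0.2 0.3 0.4 0.5 0.6 0.7 0.8 0.9]
-0.8 [-0.85, -0.86, -9.0, -9.0, -0.0, 0.0, 0.0, 0.02, 0.01]
-0.7 [-0.85, -0.85, -0.03, 0.01, 0.02, 0.03, 0.02, 0.02, 0.04]
-0.6 [-0.86, -0.85, 0.01, 0.07, -9.0, 0.14, 0.01, 0.01, 0.02]
-0.5 [0.33, -0.85, -0.85, 0.21, 0.21, 0.21, 0.16, -9.0, -9.0]
-0.4 [-0.85, -0.85, 0.21, 0.45, 0.46, 0.46, 0.47, 0.47, 0.38]
-0.3 [-0.85, -0.85, 0.21, 0.44, 0.44, 0.34, 0.34, 0.47, 0.46]
-0.2 [-0.01, 0.8, 0.8, 0.21, 0.21, 0.21, 0.04, 0.04, 0.04]
-0.1 [0.02, 0.8, 0.8, 0.04, 0.05, 0.04, 0.02, 0.05, 0.05]
-0.0 [0.24, 0.56, -0.1, 0.03, 0.01, 0.03, 0.3, 0.3, 0.3]
0.1 [0.2, 0.2, -0.0, 0.03, 0.03, 0.04, 0.3, 0.3, 0.36]
0.2 [0.0, 0.0, -0.0, 0.05, 0.05, 0.04, 0.3, 0.3, 0.37]
0.3 [-0.85, -0.85, -0.0, 0.05, 0.05, 0.01, 0.01, 0.3, 0.37]
0.4 [-0.85, -0.86, -0.85, 0.05, 0.05, 0.03, 0.03, 0.3, 0.37]
0.5 [-0.86, -0.85, -0.85, 0.03, 0.01, 0.03, 0.03, 0.3, 0.35]
0.6 [-0.85, -0.85, -0.85, 0.03, 0.03, 0.1, 0.1, 0.3, 0.35]
{'fx': 353.12438901412787, 'fy': 353.12438901412787, 'cx': 279.6859947923042, 'cy': 211.38878981824215, 'k1': -0.04813472923801294, 'hand_eye': array([[-9.54365664e-05, -2.82993253e-01,  9.59121895e-01,
        -1.43200695e-01],
       [ 9.99999855e-01, -5.34443242e-04, -5.81858043e-05,
         6.03118340e-04],
       [ 5.29062405e-04,  9.59121751e-01,  2.82993263e-01,
        -7.18323561e-02],
       [ 0.00000000e+00,  0.00000000e+00,  0.00000000e+00,
         1.00000000e+00]])}
```

Request:
play_rows([
  [0,[-19,-5.3,-1.4],0],
  [0,[-19,-5.3,-1.4],0],
  [0,[-19,-5.3,-1.4],0],
  [0,[-19,-5.3,-1.4],0],
  [0,[-19,-5.3,-1.4],0],
  [0,[-19,-28.1,-12.9],0],
  [0,[-19,-28.1,-12.9],0],
  [0,[-19,-28.1,-12.9],0],
  [0,[-19,-28.1,-12.9],0],
  [0,[-19,-28.1,-12.9],0],
  [0,[-19,-28.1,-12.9],0.1],
  [0,[-19,-28.1,-12.9],0.1],
  [0,[-19,-43.6,-32.5],0.26],
  [0,[-19,-43.6,-32.5],0.26],
  [0,[-19,-43.6,-32.5],0.26],
  [0,[-19,-43.6,-32.5],0.26],
  [0,[-19,-43.6,-32.5],0.26],
  [0,[-19,-43.6,-32.5],0.26],
  [0,[-19,-43.6,-32.5],0.26],
])

```text
time_s: 2.13
tool_pos: [0.3521, -0.0465, 0.4213]
tool_rot: [0.708, 0.003, -0.706, 0.002]
ft_force: [-1.5, -1.0, -0.0]
width: 0.0855
```

Request:
play_rows([
  [0,[6,-16,-15],0],
  [0,[6,-16,-15],0],
  [0,[6,-16,-15],0],
  [0,[6,-16,-15],0],
  [0,[6,-16,-15],0],
  [0,[6,-16,-15],0],
  [0,[6,-16,-15],0],
  [0,[6,-16,-15],0],
])

```text
time_s: 2.8
tool_pos: [0.5015, 0.1153, 0.3608]
tool_rot: [-0.707, -0.004, 0.707, -0.003]
ft_force: [-0.4, -0.9, -0.0]
width: 0.085
```

Run:
```python
from h import *
p=pose(); im,d=bot.snapshot('wrist'); save('w1.png',cv2.resize(im,(784,588),interpolation=cv2.INTER_CUBIC)); W=world('wrist',d,p); np.savez('w1.npz',im=im,d=d,W=W)
print(p[0],bot.observe()['time_s'])
for n in('bit_case','rail_near','rail_far','turn_button','button_nose','button_pivot'):
    for r in bot.regions_of('wrist',n)[:1]:
        m=r['mask']&(d>0); P=W[m]
        top=P[P[:,2]>np.percentile(P[:,2],60)-.004]
        rect=cv2.minAreaRect((top[:,:2]*1000).astype(np.float32))
        print(n,round(r['score'],2),r['uv'],P.mean(0).round(3),np.percentile(P,2,0).round(3),np.percentile(P,98,0).round(3),rect)
    print(n,[ (round(s['score'],2),s['uv'],W[int(s['uv'][1]),int(s['uv'][0])].round(3)) for s in bot.spot_in('wrist',n)[:2]])
```

```text
[0.50151218 0.11526346 0.36080739] 2.85
bit_case 0.97 [169.1, 210.1] [0.434 0.269 0.041] [0.372 0.178 0.015] [0.491 0.363 0.047] ((429.18145751953125, 272.48223876953125), (121.24626922607422, 189.9664306640625), 1.6626771688461304)
bit_case [(0.91, [170.2, 210.8], array([0.439, 0.263, 0.047]))]
rail_near 0.8 [377.6, 224.1] [ 0.407 -0.026  0.014] [ 0.388 -0.107  0.001] [0.423 0.063 0.032] ((412.3212890625, -20.311019897460938), (7.254656791687012, 179.24485778808594), 7.788817882537842)
rail_near [(0.57, [376.9, 222.9], array([ 0.415, -0.026,  0.016]))]
rail_far 0.96 [374.8, 113.9] [ 0.569 -0.012  0.008] [ 0.553 -0.09   0.001] [0.586 0.066 0.031] ((567.6753540039062, -5.291252136230469), (27.39475440979004, 182.86581420898438), 5.681819438934326)
rail_far [(0.75, [376.2, 112.3], array([ 0.569, -0.016,  0.004])), (0.22, [377.7, 226.0], array([ 0.413, -0.024,  0.03 ]))]
turn_button 0.71 [249.8, 98.8] [0.584 0.148 0.035] [0.565 0.105 0.033] [0.603 0.19  0.038] ((583.4720458984375, 147.7470703125), (94.73760986328125, 22.31501579284668), 72.97889709472656)
turn_button [(0.69, [252.6, 97.8], array([0.586, 0.151, 0.035]))]
button_nose 0.77 [253.5, 97.8] [0.584 0.148 0.034] [0.565 0.105 0.001] [0.603 0.19  0.038] ((583.547607421875, 147.99392700195312), (95.25396728515625, 22.31501579284668), 72.97889709472656)
button_nose [(0.73, [255.0, 95.5], array([0.589, 0.147, 0.034]))]
button_pivot 0.84 [389.1, 117.1] [ 0.513 -0.018  0.021] [ 0.392 -0.127  0.001] [0.596 0.181 0.038] ((488.597900390625, 32.769317626953125), (345.8185729980469, 193.09242248535156), 82.53611755371094)
button_pivot [(0.97, [389.5, 120.8], array([ 0.56 , -0.027,  0.03 ])), (0.23, [376.1, 113.0], array([ 0.568, -0.017,  0.004]))]
```

View pics/w1.png

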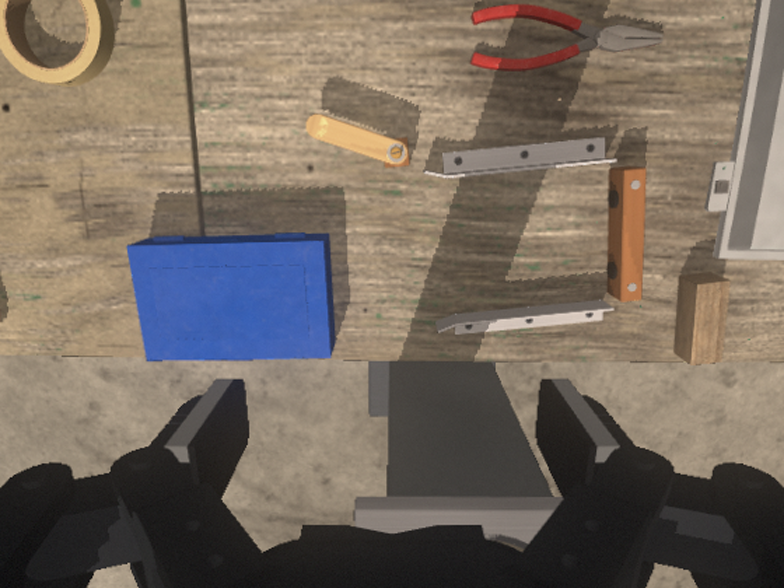

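The wrist picture (784 px wide) shows the case at (235,297), the rails at (525,160) and (525,322), the end stop at (627,235), and the button with its screw at (398,150) and nose near (318,125). I'll fit the bay frame from rail tops, end stop and button.

```bash
cat > fit.py <<'E'
from h import *
from scipy.optimize import least_squares
def bay(W,ok):
    a=np.radians(5.5); o=np.array([.489,-.017])
    B=None
    for _ in range(6):
        R=np.array([[np.cos(a),-np.sin(a)],[np.sin(a),np.cos(a)]])
        L=(W[...,:2]-o)@R
        z=W[...,2]
        y=L[...,1];x=L[...,0]
        leg=ok&(z>.020)&(z<.036)&(y>-85)&(y>-.085)&(y<.060)
        n=leg&(abs(x+.0735)<.010); f=leg&(abs(x-.0735)<.010)
        ln=np.polyfit(y[n],x[n],1); lf=np.polyfit(y[f],x[f],1)
        s=ok&(z>.03)&(z<.055)&(abs(x)<.06)&(y<-.08)&(y>-.16)
        da=-(ln[0]+lf[0])/2
        dx=(ln[1]+lf[1])/2
        a+=da; o=o+R@np.array([dx,0])
    st=np.percentile(y[s],98) if s.sum() else np.nan
    print('rails n',n.sum(),f.sum(),ln,lf,'stop front y(ref frame)',st, 'flange ends', [np.percentile(y[ok&(z>.02)&(z<.036)&(abs(abs(x)-.076)<.008)&(abs(y)<.13)],q) for q in(1,99)])
    return o,a
if __name__=='__main__':
    z=np.load('w1.npz'); W=z['W'];ok=z['d']>0
    o,a=bay(W,ok); print(o,np.degrees(a))
    R=np.array([[np.cos(a),-np.sin(a)],[np.sin(a),np.cos(a)]])
    L=(W[...,:2]-o)@R
    s=ok&(W[...,2]>.012)&(abs(L[...,0])<.12)&(L[...,1]<-.07)&(L[...,1]>-.17)
    print('stop extents',np.percentile(L[s],[1,50,99],axis=0),np.percentile(W[s][:,2],[5,50,95]))
    for u,v in((398,151),(318,123),(312,118)):
        print(L[int(v*5/7),int(u*5/7)],W[int(v*5/7),int(u*5/7)])
    t=cv2.resize(z['im'][80:255,290:480],(760,700),interpolation=cv2.INTER_CUBIC)
E
python3 fit.py
```

```text
rails n 454 307 [-0.00162493 -0.07331588] [0.00162493 0.07331588] stop front y(ref frame) -0.08909062050691953 flange ends [np.float64(-0.08402935308825792), np.float64(0.09304850399950827)]
[ 0.48646825 -0.0172438 ] 6.262479334117096
stop extents [[-0.11563474 -0.16905013]
 [-0.01072822 -0.09769683]
 [ 0.0727082  -0.07483676]] [0.01562268 0.03552946 0.0377784 ]
[0.10109191 0.1172872 ] [0.57416282 0.11037095 0.03980926]
[0.13266646 0.1862785 ] [0.59802315 0.18239481 0.03631554]
[0.13700379 0.19224842] [0.60168338 0.18880223 0.03498467]
```

```bash
cat > go.py <<'E'
from h import *
import sys
# bay frame
O=np.array([.4857,-.0103]); A=np.radians(6.26)
ex=np.array([np.cos(A),np.sin(A)]); ey=np.array([-np.sin(A),np.cos(A)])
def w2b(q): q=np.asarray(q)[...,:2]-O; return np.stack([q@ex,q@ey],-1)
def show(wps):
    """wps: (bx,by mm, z mm, bearing deg of tool z in bay frame)"""
    p,R=pose(); s=bot.observe()
    h=np.degrees(np.arctan2(R[1,2],R[0,2])-A)
    print('t',s['time_s'],'bay mm',(w2b(p)*1000).round(1),'z',(p[2]*1000).round(1),'zbearing',h.round(2),'F',np.round(s['ft_force'],1),'q',np.round(s['joint_positions'],2))
    for bx,by,z,b in wps:
        q=np.append(O+bx/1e3*ex+by/1e3*ey,z/1e3)
        dth=(b-h+180)%360-180
        print((R.T@(q-p)*100).round(2).tolist(),round(-np.radians(dth),3))
if __name__=='__main__': show(eval(sys.argv[1]))
E
python3 go.py "[(-122,287,250,180),(-122,287,8,180)]"
```

```text
t 3.45 bay mm [ 28.8 122.4] z 362.2 zbearing -185.86 F [-0.2  0.7  0.1] q [0.09 0.13 1.37 0.   1.63 1.65]
[11.22, -14.8, 16.71] -0.102
[35.42, -14.74, 16.77] -0.102
```

Request:
play_rows([
  [0,[11,-14.8,16.7],-0.1],
  [0,[11,-14.8,16.7],-0.1],
  [0,[11,-14.8,16.7],-0.1],
  [0,[11,-14.8,16.7],-0.1],
  [0,[11,-14.8,16.7],-0.1],
  [0,[11,-14.8,16.7],-0.1],
  [0,[11,-14.8,16.7],-0.1],
  [0,[35.4,-14.8,16.8],-0.102],
  [0,[35.4,-14.8,16.8],-0.102],
  [0,[35.4,-14.8,16.8],-0.102],
  [0,[35.4,-14.8,16.8],-0.102],
  [0,[35.4,-14.8,16.8],-0.102],
  [0,[35.4,-14.8,16.8],-0.102],
  [0,[35.4,-14.8,16.8],-0.102],
  [0,[35.4,-14.8,16.8],-0.102],
  [0,[35.4,-14.8,16.8],-0.102],
])

```text
time_s: 4.78
tool_pos: [0.3345, 0.263, 0.0095]
tool_rot: [0.708, 0.04, -0.704, 0.037]
ft_force: [-0.4, -0.9, 0.1]
width: 0.0854
```

```bash
python3 go.py "[(-100,287,8,180),(-73,287,8,180)]"; python3 -c "
from h import *
im,d=bot.snapshot('wrist'); save('w2.png',im)"
```

```text
t 4.7833 bay mm [-120.5  288.1] z 9.5 zbearing -180.02 F [-0.4 -0.9  0.1] q [0.5  0.31 2.13 0.   0.69 1.96]
[0.16, 0.11, -2.05] -0.0
[0.18, 0.11, -4.75] -0.0
```

View pics/w2.png

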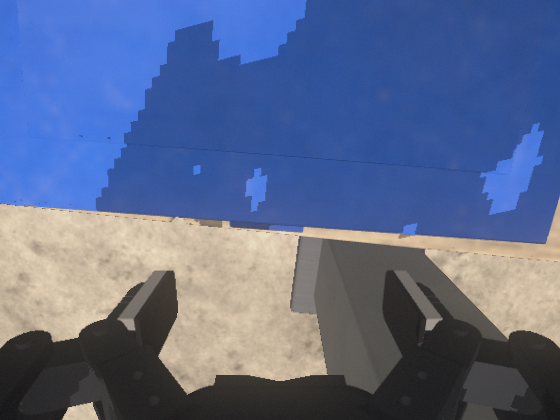

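The close-up shows the case edge from (0,205) to (545,243), with both fingers (150,290) and (405,290) clear of it and the latch between them. Next is a slow push along +x.

Request:
play_rows([
  [0,[0.2,0.1,-0.8],0],
  [0,[0.2,0.1,-1.6],0],
  [0,[0.2,0.1,-2.2],0],
  [0,[0.2,0.1,-2.5],0],
  [0,[0.2,0.1,-2.8],0],
  [0,[0.2,0.1,-3.1],0],
  [0,[0.2,0.1,-3.4],0],
  [0,[0.2,0.1,-3.7],0],
  [0,[0.2,0.1,-4.0],0],
  [0,[0.2,0.1,-4.3],0],
  [0,[0.2,0.1,-4.5],0],
  [0,[0.2,0.1,-4.7],0],
  [0,[0.2,0.1,-4.7],0],
])

```text
time_s: 5.92
tool_pos: [0.3828, 0.2678, 0.0085]
tool_rot: [0.709, 0.04, -0.703, 0.037]
ft_force: [-1.0, -0.4, -0.3]
width: 0.0856
```

```bash
cat > case.py <<'E'
from go import *
def case(cam='wrist'):
    p=pose(); im,d=bot.snapshot(cam); W=world(cam,d,p)
    for r in bot.regions_of(cam,'bit_case')[:1]:
        m=r['mask']&(d>0)&(abs(W[...,2]-.046)<.008)
        q=w2b(W[m])*1000
        (c,s,a)=cv2.minAreaRect(q.astype(np.float32))
        if s[0]>s[1]: a-=90
        print(cam,round(r['score'],2),'case centre bay',np.round(c,1),'size',np.round(s,1),'ang',round(a,2),'z',np.median(W[m][:,2]).round(4))
        # robust edges
        for nm,k,j in(('xmin',0,1),('xmax',0,1),('ymax',1,0),('ymin',1,0)):
            lo,hi=np.percentile(q[:,j],[10,90]); bins=np.linspace(lo,hi,20); e=[]
            for b0,b1 in zip(bins,bins[1:]):
                v=q[(q[:,j]>=b0)&(q[:,j]<b1)]
                if len(v)>3: e.append(((b0+b1)/2,np.percentile(v[:,k],2 if 'min' in nm else 98)))
            e=np.array(e); f=np.polyfit(e[:,0],e[:,1],1); print('  ',nm,'mid',np.polyval(f,e[:,0].mean()).round(1),'slope deg',np.degrees(f[0]).round(2))
    return im,d,W
if __name__=='__main__':
    case('top'); case('wrist'); show(eval(sys.argv[1]) if len(sys.argv)>1 else [])
E
python3 case.py
```

```text
top 0.66 case centre bay [  3.4 293.5] size [192.6 116. ] ang -3.91 z 0.0439
   xmin mid -29.7 slope deg 2.57
   xmax mid 55.6 slope deg -0.08
   ymax mid 383.4 slope deg -0.81
   ymin mid 204.6 slope deg -1.14
wrist 0.86 case centre bay [-17.3 290.6] size [190.2  95.7] ang -0.06 z 0.0455
   xmin mid -58.3 slope deg 0.05
   xmax mid 27.4 slope deg 0.14
   ymax mid 371.4 slope deg -12.25
   ymin mid 203.7 slope deg 8.66
t 6.1167 bay mm [-72.1 287.7] z 8.8 zbearing -180.01 F [-0.2 -0.5  0.6] q [0.46 0.36 2.05 0.   0.72 1.92]
```

```bash
python3 go.py "[(-110,287,10,180),(-110,287,120,180),(0,230,360,-90)]"
```

```text
t 6.1167 bay mm [-72.1 287.7] z 8.8 zbearing -180.01 F [-0.2 -0.5  0.6] q [0.46 0.36 2.05 0.   0.72 1.92]
[-0.16, 0.07, 3.79] -0.0
[-11.16, 0.02, 3.69] -0.0
[-35.09, 5.61, -7.52] -1.571
```

Request:
play_rows([
  [0,[0,0,1.5],0],
  [0,[0,0,3.8],0],
  [0,[-6,0,3.8],0],
  [0,[-12,0,3.8],0],
  [0,[-35,5.6,-7.5],-1.57],
  [0,[-35,5.6,-7.5],-1.57],
  [0,[-35,5.6,-7.5],-1.57],
  [0,[-35,5.6,-7.5],-1.57],
  [0,[-35,5.6,-7.5],-1.57],
  [0,[-35,5.6,-7.5],-1.57],
  [0,[-35,5.6,-7.5],-1.57],
  [0,[-35,5.6,-7.5],-1.57],
  [0,[-35,5.6,-7.5],-1.57],
  [0,[-35,5.6,-7.5],-1.57],
  [0,[-35,5.6,-7.5],-1.57],
  [0,[-35,5.6,-7.5],-1.57],
  [0,[-35,5.6,-7.5],-1.57],
  [0,[-35,5.6,-7.5],-1.57],
  [0,[-35,5.6,-7.5],-1.57],
])

```text
time_s: 7.7
tool_pos: [0.4605, 0.2184, 0.3593]
tool_rot: [0.476, 0.525, -0.469, 0.527]
ft_force: [-0.3, -0.3, -0.4]
width: 0.0856
```

```bash
cat > look.py <<'E'
from case import *
def look(n):
    im,d,W=case('wrist'); save(n,cv2.resize(im,(784,588)))
    from fit import bay
    o,a=bay(W,d>0); print('rail fit: x offset in bay mm',w2b(o)*1000,'angle',np.degrees(a))
    show([])
look(sys.argv[1])
E
python3 look.py w3.png
```

```text
wrist 0.74 case centre bay [ -3.3 290.5] size [189.8 124.4] ang -0.25 z 0.0452
   xmin mid -58.6 slope deg 0.3
   xmax mid 55.9 slope deg 0.25
   ymax mid 380.9 slope deg 0.28
   ymin mid 201.0 slope deg 0.34
rails n 230 231 [-0.00424622 -0.07308187] [0.00424622 0.07308187] stop front y(ref frame) -0.08820248983031087 flange ends [np.float64(-0.08208798911664263), np.float64(0.09390232661584343)]
rail fit: x offset in bay mm [-0.67622541 -6.97664783] angle 6.82981195029443
t 7.8 bay mm [-1.000e-01  2.301e+02] z 359.2 zbearing -90.14 F [-0.7  0.4 -0.4] q [0.3  0.12 1.39 0.   1.61 0.2 ]
```

View pics/w3.png

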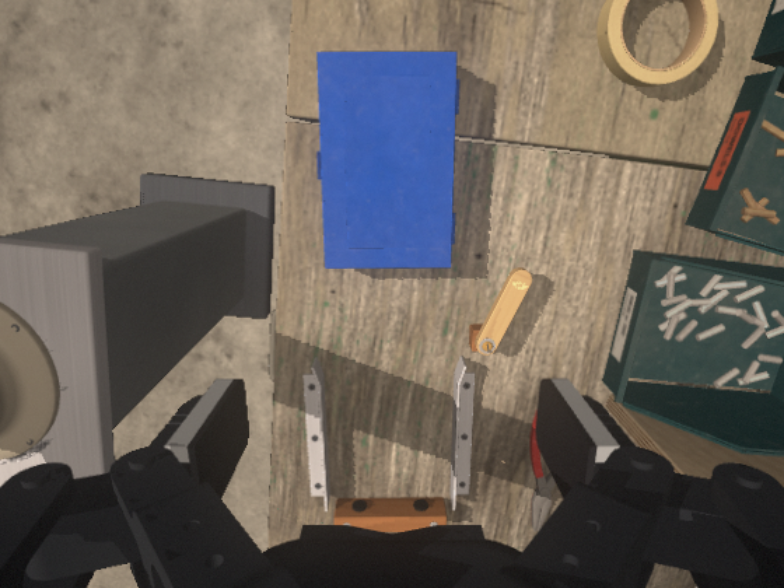

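The picture shows the case squared up at (388,160), rails at (318,440) and (462,440), and the button at (507,312). The case now sits on the lane's line to within about 1.5 mm. I'll average the two rail angles (6.55°) and go behind the +y end.

```bash
sed -i 's/6.26/6.55/' go.py; python3 go.py "[(0,420,200,-90),(0,420,8,-90)]"
```

```text
t 7.8 bay mm [  1.  230.1] z 359.2 zbearing -90.43 F [-0.7  0.4 -0.4] q [0.3  0.12 1.39 0.   1.61 0.2 ]
[16.01, -0.39, -18.92] -0.007
[35.21, -0.57, -18.83] -0.007
```

Request:
play_rows([
  [0,[16,-0.4,-18.9],-0.007],
  [0,[16,-0.4,-18.9],-0.007],
  [0,[16,-0.4,-18.9],-0.007],
  [0,[16,-0.4,-18.9],-0.007],
  [0,[16,-0.4,-18.9],-0.007],
  [0,[16,-0.4,-18.9],-0.007],
  [0,[16,-0.4,-18.9],-0.007],
  [0,[35.2,-0.6,-18.8],-0.007],
  [0,[35.2,-0.6,-18.8],-0.007],
  [0,[35.2,-0.6,-18.8],-0.007],
  [0,[35.2,-0.6,-18.8],-0.007],
  [0,[35.2,-0.6,-18.8],-0.007],
  [0,[35.2,-0.6,-18.8],-0.007],
  [0,[35.2,-0.6,-18.8],-0.007],
])

```text
time_s: 8.97
tool_pos: [0.4373, 0.406, 0.0075]
tool_rot: [0.474, 0.527, -0.468, 0.528]
ft_force: [0.7, 0.2, 1.5]
width: 0.0855
```

```bash
python3 go.py "[(0,394,8,-90),(0,260,8,-90),(0,200,8,-90)]"
```

```text
t 8.9667 bay mm [ -0.6 419.1] z 7.5 zbearing -90.07 F [0.7 0.2 1.5] q [ 0.63  0.51  1.76 -0.    0.87  0.52]
[-0.06, 0.06, 2.51] -0.001
[-0.1, 0.08, 15.91] -0.001
[-0.12, 0.08, 21.91] -0.001
```

Request:
play_rows([
  [0,[0,0.1,1],0],
  [0,[0,0.1,1.9],0],
  [0,[0,0.1,2.4],0],
  [0,[0,0.1,2.9],0],
  [0,[0,0.1,3.6],0],
  [0,[0,0.1,4.4],0],
  [0,[0,0.1,5.2],0],
  [0,[0,0.1,6.0],0],
  [0,[0,0.1,6.8],0],
  [0,[0,0.1,7.6],0],
  [0,[0,0.1,8.4],0],
  [0,[0,0.1,9.2],0],
  [0,[0,0.1,10.0],0],
  [0,[0,0.1,10.6],0],
  [0,[0,0.1,11.1],0],
  [0,[0,0.1,11.5],0],
  [0,[0,0.1,11.8],0],
  [0,[0,0.1,11.8],0],
])

```text
time_s: 10.47
tool_pos: [0.4514, 0.2878, 0.0068]
tool_rot: [0.473, 0.526, -0.469, 0.528]
ft_force: [1.0, 1.1, 2.0]
width: 0.0853
```

```bash
python3 look.py w4.png; python3 -c "
from case import *
case('top')"
```

```text
wrist 0.79 case centre bay [ -0.3 279.3] size [87.7 20.6] ang -89.99 z 0.0444
   xmin mid -40.0 slope deg -23.39
   xmax mid 39.9 slope deg 19.09
   ymax mid 288.9 slope deg -0.12
   ymin mid 276.1 slope deg -0.39
top 0.82 case centre bay [ -3.  196.7] size [189.7 122.2] ang -0.04 z 0.0439
   xmin mid -58.6 slope deg 0.68
   xmax mid 54.8 slope deg 0.42
   ymax mid 253.7 slope deg -26.39
   ymin mid 106.3 slope deg -0.98Traceback (most recent call last):
  File "look.py", line 7, in <module>
    look(sys.argv[1])
    ~~~~^^^^^^^^^^^^^
  File "look.py", line 5, in look
    o,a=bay(W,d>0); print('rail fit: x offset in bay mm',w2b(o)*1000,'angle',np.degrees(a))
        ~~~^^^^^^^
  File "fit.py", line 13, in bay
    ln=np.polyfit(y[n],x[n],1); lf=np.polyfit(y[f],x[f],1)
    raise TypeError("expected non-empty vector for x")
TypeError: expected non-empty vector for x
```

View pics/w4.png

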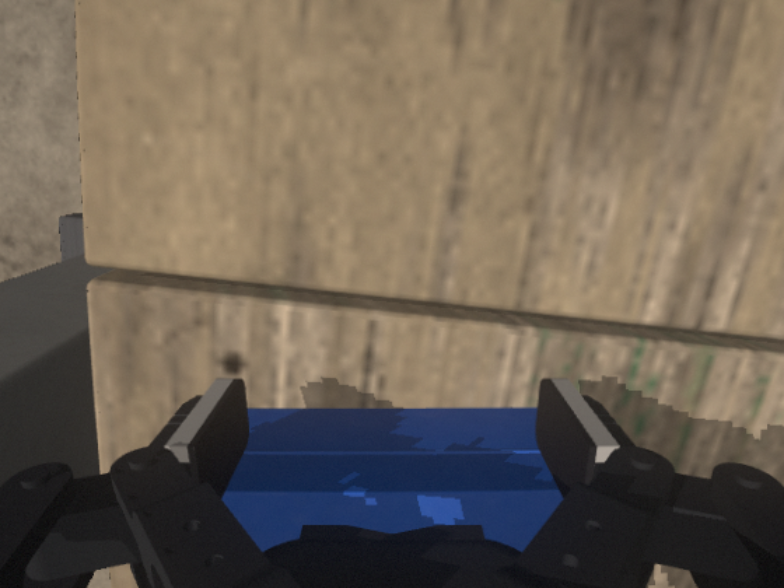

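The close view shows the case end squarely against both fingers (edge near row 408, slope under 0.4°). Before it enters the lane I'll back off and check from above.

Request:
play_rows([
  [0,[0,0,-1],0],
  [0,[0,0,-2],0],
  [0,[-6,0,-3],0],
  [0,[-12,0,-3],0],
  [0,[-35,0,5],0],
  [0,[-35,0,7],0],
  [0,[-35,0,11],0],
  [0,[-35,0,11],0],
  [0,[-35,0,11],0],
  [0,[-35,0,11],0],
  [0,[-35,0,11],0],
  [0,[-35,0,11],0],
  [0,[-35,0,11],0],
])

```text
time_s: 11.75
tool_pos: [0.4631, 0.1778, 0.3599]
tool_rot: [0.475, 0.525, -0.467, 0.53]
ft_force: [-0.1, 0.8, 0.2]
width: 0.0855
```

```bash
sed -i 's/+y>-85//; s/(y>-85)&//' fit.py; python3 look.py w5.png; python3 go.py "[(0,330,200,-90),(0,330,8,-90)]"
```

```text
wrist 0.59 case centre bay [ -3.5 192.7] size [190.3 124.1] ang -0.28 z 0.0452
   xmin mid -59.8 slope deg 0.2
   xmax mid 55.8 slope deg 0.16
   ymax mid 284.7 slope deg -0.19
   ymin mid 103.6 slope deg -0.37
rails n 243 253 [-0.00086979 -0.07311642] [0.00086979 0.07311642] stop front y(ref frame) -0.08919011795696852 flange ends [np.float64(-0.08298769083698401), np.float64(0.09382893887469251)]
rail fit: x offset in bay mm [-0.91329429 -6.9699326 ] angle 6.604529129650749
t 11.85 bay mm [ -2.9 190.6] z 355.5 zbearing -90.01 F [-0.7  0.7 -1.2] q [0.23 0.1  1.43 0.   1.61 0.11]
t 11.85 bay mm [ -2.9 190.6] z 355.5 zbearing -90.01 F [-0.7  0.7 -1.2] q [0.23 0.1  1.43 0.   1.61 0.11]
[15.58, 0.22, -13.9] -0.0
[34.78, 0.14, -13.86] -0.0
```

View pics/w5.png

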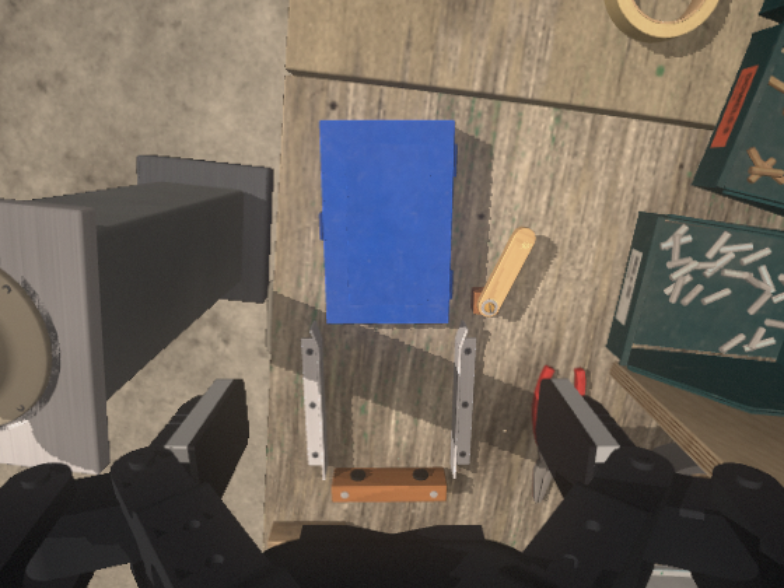

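The picture shows the case lined up with the lane mouth. Its edges, columns 327–449, sit between the rails at columns 322 and 458, about 1 mm off centre. I'm going back behind it for the final push.

Request:
play_rows([
  [0,[15.6,0.2,-13.9],0],
  [0,[15.6,0.2,-13.9],0],
  [0,[15.6,0.2,-13.9],0],
  [0,[15.6,0.2,-13.9],0],
  [0,[15.6,0.2,-13.9],0],
  [0,[15.6,0.2,-13.9],0],
  [0,[34.8,0.15,-13.9],0],
  [0,[34.8,0.15,-13.9],0],
  [0,[34.8,0.15,-13.9],0],
  [0,[34.8,0.15,-13.9],0],
  [0,[34.8,0.15,-13.9],0],
  [0,[34.8,0.15,-13.9],0],
  [0,[34.8,0.15,-13.9],0],
])

```text
time_s: 12.93
tool_pos: [0.446, 0.3174, 0.0058]
tool_rot: [0.47, 0.528, -0.471, 0.528]
ft_force: [-0.5, 1.0, 0.9]
width: 0.0854
```

```bash
python3 go.py "[(0,300,8,-90),(0,210,8,-90),(0,112,8,-90)]"
```

```text
t 12.9333 bay mm [ -2.1 330.1] z 5.8 zbearing -89.97 F [-0.5  1.   0.9] q [0.49 0.46 1.87 0.   0.82 0.38]
[-0.22, 0.21, 3.01] 0.001
[-0.22, 0.2, 12.01] 0.001
[-0.22, 0.2, 21.81] 0.001
```

Request:
play_rows([
  [0,[-0.2,0.2,1],0],
  [0,[-0.2,0.2,2],0],
  [0,[-0.2,0.2,2.6],0],
  [0,[-0.2,0.2,3.1],0],
  [0,[-0.2,0.2,3.7],0],
  [0,[-0.2,0.2,4.5],0],
  [0,[-0.2,0.2,5.3],0],
  [0,[-0.2,0.25,6.1],0],
  [0,[-0.2,0.25,6.9],0],
  [0,[-0.2,0.25,7.7],0],
  [0,[-0.2,0.25,8.5],0],
  [0,[-0.2,0.3,9.3],0],
  [0,[-0.2,0.3,10.1],0],
  [0,[-0.2,0.3,10.9],0],
  [0,[-0.2,0.3,11.7],0],
  [0,[-0.2,0.3,12.4],0],
  [0,[-0.2,0.3,12.8],0],
  [0,[-0.2,0.3,13.1],0],
  [0,[-0.2,0.3,13.1],0],
])

```text
time_s: 14.52
tool_pos: [0.4637, 0.1865, 0.0076]
tool_rot: [0.47, 0.528, -0.471, 0.528]
ft_force: [-0.2, 0.2, -0.4]
width: 0.0854
```

```bash
python3 go.py "[(0,112,8,-90)]"
python3 - <<'E'
from case import *
im,d,W=case('top')
save('t6.png',cv2.resize(im[170:300,220:400],(792,572),interpolation=cv2.INTER_CUBIC))
E
```

```text
t 14.5167 bay mm [  0.6 198. ] z 7.6 zbearing -89.97 F [-0.2  0.2 -0.4] q [ 0.24  0.4   1.97 -0.    0.77  0.13]
[-0.03, -0.07, 8.6] 0.001
top 0.96 case centre bay [-2.9 92.9] size [185.8 123.1] ang -0.15 z 0.0436
   xmin mid -57.4 slope deg 1.55
   xmax mid 48.8 slope deg -21.6
   ymax mid 123.7 slope deg -47.86
   ymin mid 3.6 slope deg -1.57
```

View pics/t6.png

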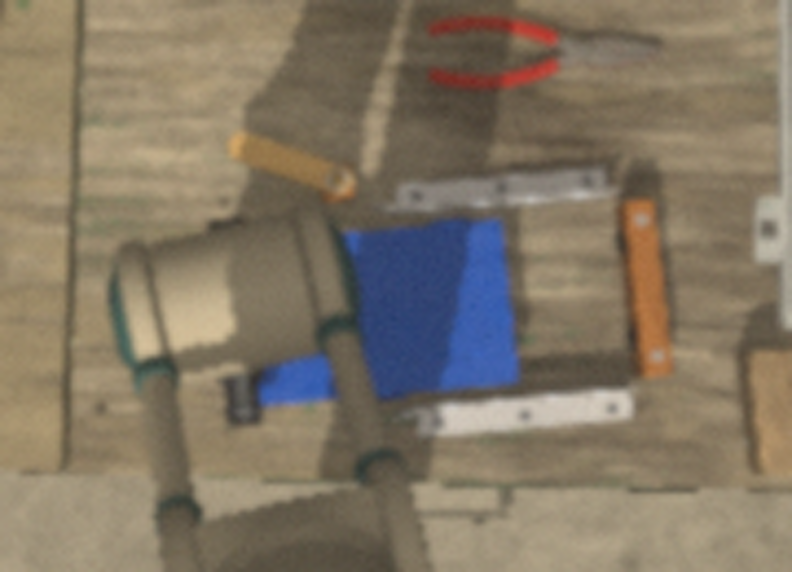

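The top crop shows the case about halfway in (right edge near column 512). There are gaps to both rails (rows 190 and 408), with the end stop ahead at column 645. Continuing.

Request:
play_rows([
  [0,[0,0,0.6],0],
  [0,[0,0,1.4],0],
  [0,[0,0,2.2],0],
  [0,[0,0,3.0],0],
  [0,[0,0,3.8],0],
  [0,[0,0,4.6],0],
  [0,[0,0,5.4],0],
  [0,[0,0,6.2],0],
  [0,[0,0,7.0],0],
  [0,[0,0,7.6],0],
  [0,[0,0,8.0],0],
  [0,[0,0,8.3],0],
  [0,[0,0,8.3],0],
])

```text
time_s: 15.7
tool_pos: [0.473, 0.1035, 0.0075]
tool_rot: [0.469, 0.528, -0.472, 0.528]
ft_force: [-0.8, 0.2, -0.7]
width: 0.085
```

```bash
python3 go.py "[(0,112,8,-90)]"
```

```text
t 15.7 bay mm [  0.4 114.5] z 7.5 zbearing -89.94 F [-0.8  0.2 -0.7] q [ 0.07  0.38  2.   -0.    0.76 -0.04]
[-0.05, -0.04, 0.25] 0.001
```

Now small steps until the buffers are felt.

Request:
play_rows([
  [0,[0,0,0.2],0],
  [0,[0,0,0.4],0],
  [0,[0,0,0.5],0],
  [0,[0,0,0.5],0],
])

```text
time_s: 16.03
tool_pos: [0.4737, 0.0985, 0.0075]
tool_rot: [0.469, 0.528, -0.472, 0.528]
ft_force: [0.4, 1.5, -0.4]
width: 0.0855
```

```bash
python3 go.py "[]"
```

```text
t 16.0333 bay mm [  0.5 109.4] z 7.5 zbearing -89.93 F [ 0.4  1.5 -0.4] q [ 0.06  0.38  2.   -0.    0.76 -0.05]
```

Request:
play_rows([
  [0,[0,0,0.1],0],
  [0,[0,0,0.2],0],
  [0,[0,0,0.2],0],
])

```text
time_s: 16.28
tool_pos: [0.4741, 0.098, 0.0076]
tool_rot: [0.47, 0.528, -0.471, 0.527]
ft_force: [0.8, 7.9, -0.6]
width: 0.0854
```

Request:
play_rows([
  [0,[0,0,0.1],0],
  [0,[0,0,0.2],0],
  [0,[0,0,0.2],0],
])

```text
time_s: 16.53
tool_pos: [0.4745, 0.098, 0.0077]
tool_rot: [0.472, 0.529, -0.471, 0.526]
ft_force: [0.2, 9.3, -0.6]
width: 0.0854
```

Request:
play_rows([
  [0,[0,0,0.3],0],
  [0,[0,0,0.5],0],
  [0,[0,0,0.5],0],
])

```text
time_s: 16.78
tool_pos: [0.4746, 0.0981, 0.0078]
tool_rot: [0.475, 0.53, -0.469, 0.523]
ft_force: [-1.1, 24.0, -0.2]
width: 0.0856
```

```bash
python3 go.py "[]"
```

```text
t 16.7833 bay mm [  1.4 109. ] z 7.8 zbearing -90.3 F [-1.1 24.  -0.2] q [ 0.05  0.38  2.    0.02  0.75 -0.07]
```

Request:
play_rows([
  [0,[0,0,-1],0],
  [0,[0,0,-3],0],
  [0,[0,0,-5],0],
  [0,[-8,0,-6],0],
  [0,[-16,0,-6],0],
  [0,[-30,0,-5],0],
  [0,[-30,0,-5],0],
  [0,[-30,0,-5],0],
  [0,[-30,0,-5],0],
  [0,[-30,0,-5],0],
  [0,[-30,0,-5],0],
])

```text
time_s: 17.7
tool_pos: [0.4729, 0.1439, 0.316]
tool_rot: [0.478, 0.527, -0.466, 0.526]
ft_force: [0.4, 0.4, -0.1]
width: 0.0854
```

```bash
python3 look.py w7.png
python3 - <<'E'
from go import *
p=pose(); im,d=bot.snapshot('wrist'); W=world('wrist',d,p)
for r in bot.regions_of('wrist','turn_button')[:1]:
    m=r['mask']&(abs(W[...,2]-.036)<.006); q=(w2b(W[m])*1000).astype(np.float32)
    c,s,a=cv2.minAreaRect(q); print('button',r['score'],c,s,a, q[q[:,1].argmax()],q[q[:,1].argmin()])
E
```

```text
wrist 0.96 case centre bay [-3.2  2.1] size [191.2 124.5] ang -0.16 z 0.0453
   xmin mid -59.2 slope deg 0.13
   xmax mid 56.3 slope deg -0.06
   ymax mid 96.0 slope deg -0.26
   ymin mid -87.5 slope deg 0.4
rails n 323 334 [-0.00256465 -0.07277624] [0.00256465 0.07277624] stop front y(ref frame) -0.08042822693847242 flange ends [np.float64(-0.08336468186670314), np.float64(0.09393094898047692)]
rail fit: x offset in bay mm [-0.85256001 -6.97521361] angle 6.590594891396987
t 17.8 bay mm [  3.2 154.8] z 311.3 zbearing -90.3 F [ 0.6 -0.4 -0. ] q [0.15 0.11 1.53 0.01 1.5  0.04]
button 0.57 (115.22856903076172, 146.05996704101562) (95.76617431640625, 22.665111541748047) 65.14571380615234 [130.68555 191.19891] [ 98.40676 101.41003]
```

View pics/w7.png

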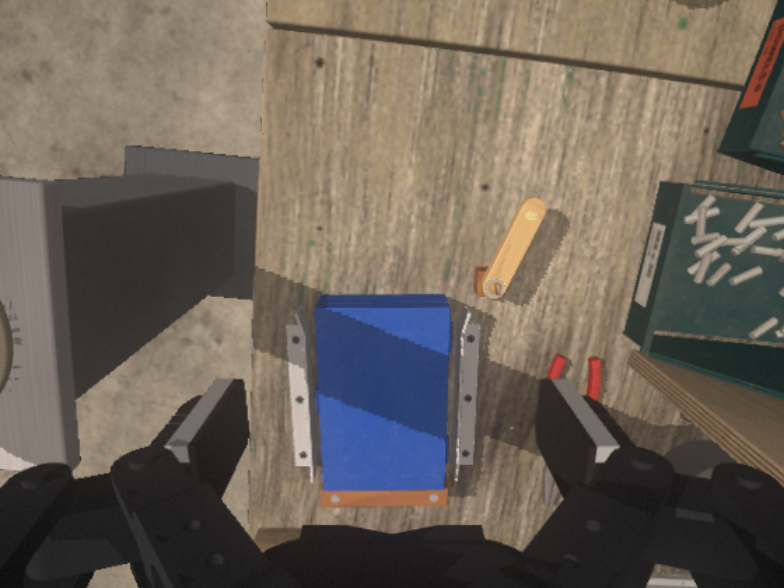

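The picture shows the case end sitting against the end-stop block at (385,495), with gaps to both rails, and the button from its screw at (493,288) to its nose at (536,208). Before swinging the button I'll check clearance to the bins and shelf on the far side.

```bash
python3 - <<'E'
from go import *
z=np.load('top0.npz'); W=world('top',z['d']); ok=z['d']>0
z1=np.load('w1.npz'); 
for nm,W,ok in(('top',W,ok),('w1',z1['W'],z1['d']>0)):
    q=w2b(W)*1000; h=W[...,2]*1000
    for y in range(80,260,30):
        s=ok&(abs(q[...,1]-y)<15)&(q[...,0]>150)&(q[...,0]<400)
        print(nm,y,[(hh,round(float(q[s&(h>hh)][:,0].min(initial=999)))) for hh in(15,30,50,80,150,250)])
E
python3 go.py "[(165,144,150,-90),(165,144,12,-90)]"
```

```text
top 80 [(15, 233), (30, 233), (50, 233), (80, 251), (150, 251), (250, 251)]
top 110 [(15, 235), (30, 235), (50, 235), (80, 260), (150, 260), (250, 260)]
top 140 [(15, 237), (30, 237), (50, 237), (80, 268), (150, 268), (250, 268)]
top 170 [(15, 241), (30, 241), (50, 241), (80, 275), (150, 275), (250, 275)]
top 200 [(15, 246), (30, 246), (50, 246), (80, 280), (150, 283), (250, 283)]
top 230 [(15, 291), (30, 291), (50, 291), (80, 291), (150, 291), (250, 291)]
w1 80 [(15, 999), (30, 999), (50, 999), (80, 999), (150, 999), (250, 999)]
w1 110 [(15, 999), (30, 999), (50, 999), (80, 999), (150, 999), (250, 999)]
w1 140 [(15, 999), (30, 999), (50, 999), (80, 999), (150, 999), (250, 999)]
w1 170 [(15, 999), (30, 999), (50, 999), (80, 999), (150, 999), (250, 999)]
w1 200 [(15, 999), (30, 999), (50, 999), (80, 999), (150, 999), (250, 999)]
w1 230 [(15, 999), (30, 999), (50, 999), (80, 999), (150, 999), (250, 999)]
t 17.9 bay mm [  1. 155.] z 307.1 zbearing -90.3 F [ 0.1 -0.2 -0.3] q [0.15 0.11 1.53 0.01 1.5  0.04]
[15.65, 16.45, 1.2] -0.005
[29.45, 16.49, 1.36] -0.005
```

Request:
play_rows([
  [1,[5,15.6,1.0],-0.005],
  [1,[5,15.6,1.0],-0.005],
  [1,[5,15.6,1.0],-0.005],
  [1,[5,15.6,1.0],-0.005],
  [1,[5,15.6,1.0],-0.005],
  [1,[5,15.6,1.0],-0.005],
  [1,[15,15.6,1.0],-0.005],
  [1,[15,15.6,1.0],-0.005],
  [1,[15,15.6,1.0],-0.005],
  [1,[15,15.6,1.0],-0.005],
], force=20)

```text
time_s: 18.73
tool_pos: [0.6187, 0.152, 0.1508]
tool_rot: [0.469, 0.535, -0.472, 0.521]
ft_force: [-0.3, 0.3, 0.4]
width: -0.0
```

Run:
```python
from go import *
show([(157,147,12,-90)])
p=pose(); im,d=bot.snapshot('wrist'); W=world('wrist',d,p); save('w8.png',im)
s=(d>0)
q=w2b(W)*1000;h=W[...,2]*1000
m=s&(q[...,0]>190)&(q[...,0]<262)&(q[...,1]>60)&(q[...,1]<230)&(h>10)
print('bin heights',np.percentile(h[m],[50,99]) if m.any() else None, q[m][:,0].min() if m.any() else None)
m=s&(d<.3); t=(W[m]-p[0])@p[1]*1000
for lo in(-20,-40,-60,-80,-100):
    k=(t[:,0]>lo)&(t[:,0]<lo+20)&(abs(t[:,2])<45)
    if k.any(): print('gripper at tool x',lo,'y',t[k][:,1].min().round(),t[k][:,1].max().round(),'z',t[k][:,2].min().round(),t[k][:,2].max().round())
```

```text
t 18.7333 bay mm [150.6 146.1] z 150.8 zbearing -90.0 F [-0.3  0.3  0.4] q [0.12 0.43 1.48 0.01 1.25 0.01]
[13.87, 0.86, 0.07] -0.0
bin heights [223.46350414 239.71198103] 190.00044444991082
gripper at tool x -20 y -14.0 14.0 z -11.0 -5.0
gripper at tool x -40 y -14.0 14.0 z -11.0 12.0
gripper at tool x -60 y -41.0 41.0 z -14.0 13.0
gripper at tool x -80 y -57.0 58.0 z -18.0 10.0
gripper at tool x -100 y -61.0 61.0 z -21.0 -3.0
```

View pics/w8.png

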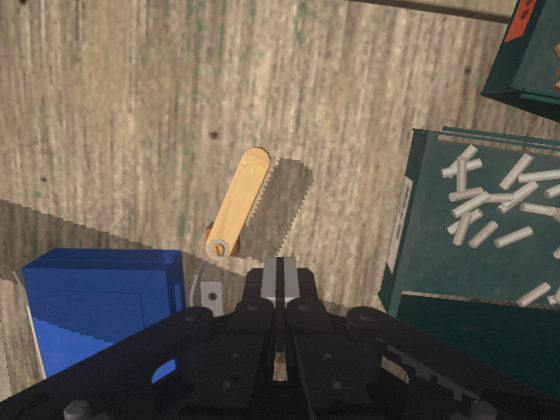

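The picture shows the closed fingertip at (280,280), to the right of and below the button (240,200), with the bin edge at column 400 and gripper margin over 20 mm. Descending.

Request:
play_rows([
  [1,[3,0.9,0.1],0],
  [1,[7,0.9,0.1],0],
  [1,[11,0.9,0.1],0],
  [1,[13.5,0.9,0.1],0],
  [1,[13.5,0.9,0.1],0],
])

```text
time_s: 19.2
tool_pos: [0.6249, 0.1535, 0.0155]
tool_rot: [0.468, 0.535, -0.473, 0.52]
ft_force: [-0.8, -0.5, -1.1]
width: -0.0004
```

Run:
```python
from go import *
P=np.array([99.5,111.]); w=[]
for th in np.linspace(2.1,0.25,17):
    u=np.array([-np.cos(th),np.sin(th)]); n=np.array([np.sin(th),np.cos(th)])
    C=P+52*u+(11+14*abs(n[0])+11*abs(n[1]))*n; w.append((C[0],C[1],14,-90)); print(round(th,2),C.round(1))
show(w)
```

```text
2.1 [150.5 141.4]
1.98 [146.3 147.3]
1.87 [141.2 152.6]
1.75 [135.2 157.3]
1.64 [128.6 161.2]
1.52 [122.4 164.2]
1.41 [117.2 166.7]
1.29 [111.5 168.6]
1.18 [105.4 169.8]
1.06 [ 99.  170.3]
0.94 [ 92.3 170. ]
0.83 [ 85.5 168.8]
0.71 [ 78.8 166.5]
0.6 [ 72.2 163.4]
0.48 [ 66.  159.2]
0.37 [ 60.3 154.1]
0.25 [ 55.3 148.2]
t 19.2 bay mm [157.  146.8] z 15.5 zbearing -89.99 F [-0.8 -0.5 -1.1] q [0.13 0.56 1.62 0.01 0.98 0.  ]
[0.16, -0.65, 0.54] 0.0
[0.17, -1.07, -0.04] 0.0
[0.19, -1.58, -0.58] 0.0
[0.2, -2.17, -1.04] 0.0
[0.22, -2.84, -1.43] 0.0
[0.23, -3.45, -1.73] 0.0
[0.25, -3.97, -1.98] 0.0
[0.26, -4.54, -2.17] 0.0
[0.27, -5.15, -2.3] 0.0
[0.29, -5.8, -2.35] 0.0
[0.3, -6.46, -2.32] 0.0
[0.31, -7.14, -2.19] 0.0
[0.32, -7.82, -1.97] 0.0
[0.33, -8.47, -1.65] 0.0
[0.33, -9.09, -1.24] 0.0
[0.34, -9.66, -0.73] 0.0
[0.34, -10.16, -0.14] 0.0
```

Request:
play_rows([
  [1,[0.2,-1.1,0],0],
  [1,[0.2,-1.6,-0.6],0],
  [1,[0.2,-2.2,-1.05],0],
  [1,[0.2,-2.85,-1.4],0],
  [1,[0.2,-3.45,-1.75],0],
  [1,[0.2,-4.0,-2.0],0],
  [1,[0.2,-4.5,-2.2],0],
  [1,[0.2,-5.15,-2.3],0],
  [1,[0.2,-5.8,-2.35],0],
  [1,[0.2,-6.5,-2.3],0],
  [1,[0.2,-7.1,-2.2],0],
  [1,[0.2,-7.8,-1.95],0],
  [1,[0.2,-8.5,-1.65],0],
  [1,[0.2,-9.1,-1.25],0],
  [1,[0.2,-9.65,-0.75],0],
  [1,[0.2,-10.2,-0.15],0],
  [1,[0.2,-10.2,-0.15],0],
])

```text
time_s: 20.62
tool_pos: [0.5216, 0.1419, 0.0153]
tool_rot: [0.468, 0.535, -0.474, 0.52]
ft_force: [-1.0, 0.2, 0.4]
width: 0.0003
```

```bash
cat > btn.py <<'E'
from go import *
def btn(n=None):
    p=pose(); im,d=bot.snapshot('wrist'); W=world('wrist',d,p)
    if n: save(n,im)
    hsv=cv2.cvtColor(im,cv2.COLOR_RGB2HSV); q=w2b(W)*1000
    rs=bot.regions_of('wrist','turn_button')
    for r in rs[:1]:
        m=r['mask']&(abs(W[...,2]-.036)<.006); k=q[m].astype(np.float32)
        print('button',round(r['score'],2),*cv2.minAreaRect(k),'extents',k.min(0),k.max(0))
        for nm,qq in(('ymax',98),('ymin',2)):
            e=[(x+2,np.percentile(k[(k[:,0]>=x)&(k[:,0]<x+4),1],qq)) for x in range(25,96,4) if ((k[:,0]>=x)&(k[:,0]<x+4)).sum()>3]
            if len(e)>4: e=np.array(e); f=np.polyfit(e[:,0],e[:,1],1); print(nm,'at x=60',np.polyval(f,60).round(1),'slope deg',np.degrees(f[0]).round(2))
btn(sys.argv[1]); show([(48,140,14,-90),(48,134.8,14,-90)])
E
python3 btn.py w9.png
```

```text
button 0.76 (64.94668579101562, 118.42487335205078) (20.70282554626465, 90.94770812988281) 73.12288665771484 extents [ 23.879648 105.21357 ] [108.64167 139.91339]
ymax at x=60 126.2 slope deg -19.12
ymin at x=60 121.0 slope deg -22.87
t 20.7167 bay mm [ 54.5 147.8] z 15.4 zbearing -90.04 F [-0.2  1.  -0.1] q [0.13 0.44 1.86 0.02 0.86 0.01]
[0.14, -0.65, 0.78] -0.001
[0.14, -0.65, 1.3] -0.001
```

View pics/w9.png

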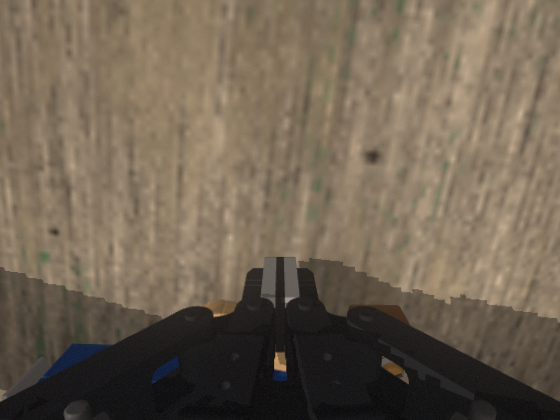

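The picture shows the fingertip at (280,280) behind the button, which is now at about 17°. I'll push the last centimetre.

Request:
play_rows([
  [1,[0.1,-0.4,0.4],0],
  [1,[0.1,-0.6,0.8],0],
  [1,[0.1,-0.6,1.1],0],
  [1,[0.1,-0.6,1.3],0],
  [1,[0.1,-0.6,1.3],0],
  [1,[0.1,-0.6,1.3],0],
])

```text
time_s: 21.22
tool_pos: [0.5187, 0.1289, 0.0143]
tool_rot: [0.468, 0.535, -0.473, 0.52]
ft_force: [-1.0, -0.4, 0.8]
width: 0.0001
```

```bash
python3 -c "
from go import *
show([])"
```

```text
t 21.2167 bay mm [ 48.7 134.5] z 14.3 zbearing -90.04 F [-1.  -0.4  0.8] q [ 0.11  0.44  1.87  0.02  0.85 -0.02]
```

Request:
play_rows([
  [1,[0,0,-1],0],
  [1,[0,0,-3],0],
  [1,[0,0,-5],0],
  [1,[-8,0,-5],0],
  [1,[-16,0,-5],0],
  [1,[-24,0,-4],0],
  [1,[-24,0,-4],0],
  [1,[-24,0,-4],0],
  [1,[-24,0,-4],0],
])

```text
time_s: 21.97
tool_pos: [0.5196, 0.1673, 0.2587]
tool_rot: [0.47, 0.534, -0.472, 0.521]
ft_force: [0.7, -0.1, 0.5]
width: 0.0002
```

```bash
python3 btn.py w10.png; python3 -c "
from case import *
case()"
```

```text
button 0.81 (62.47404479980469, 111.65948486328125) (94.42395782470703, 22.626285552978516) 0.7370151877403259 extents [ 15.300246 100.00311 ] [109.74605  123.418304]
ymax at x=60 122.5 slope deg 0.71
ymin at x=60 101.4 slope deg 2.1
t 22.0667 bay mm [ 56.8 172.6] z 261.4 zbearing -90.02 F [0.3 0.2 0.4] q [0.18 0.22 1.5  0.01 1.42 0.06]
[24.7, -0.75, 3.56] -0.0
[24.7, -0.75, 4.08] -0.0
wrist 0.69 case centre bay [-1.2 10.1] size [175.4 119.7] ang -0.31 z 0.0452
   xmin mid -58.2 slope deg 0.75
   xmax mid 21.2 slope deg 41.26
   ymax mid 97.1 slope deg 0.03
   ymin mid 37.4 slope deg 35.13
```

View pics/w10.png

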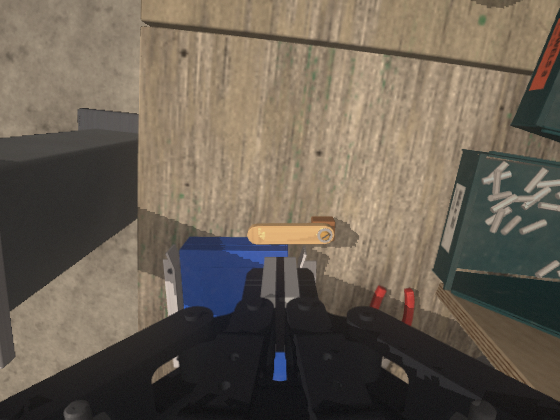

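The picture shows the button squarely across behind the case (nose at (257,235), screw at (327,235)), with the case still home and the arm clear. Handing in.

```bash
python3 -c "
from h import bot
print(bot.finish_job())"
```

```text
the job is handed in; nothing more can be done
None
```

The case is home against the end stop and the turn button lies squarely across the lane behind it. I handed the job in at about 22 s of the allowed 72 s.

**What I did:**
- I squared the case and slid it onto the lane's line with a two-finger push on its near side.
- I then pushed its +y end straight down the lane until it stopped against the buffers, pressing up to about 24 N with no further travel.
- With the gripper closed, I swung the button round from about 2.0 rad.

**Last checks:**
- **Case:** its angle to the bay was within about 0.3°. It sat 1–2 mm off the centre line, so I estimate about 6 mm of clearance to each rail. I saw no contact in the pictures and no sideways force at the points I checked.
- **Button:** about 0.7° past square, with a gap of roughly 4 mm to the case and the arm clear of everything.
- **Disagreements:** individual rail-angle fits varied from 6.26° to 6.83°, so I used 6.55°; the later fits gave 6.60° and 6.59°. In the last picture the gripper hid part of the case, so only its pushed end could be measured cleanly. That end was at y = 97 mm against the nominal 95 mm, which is within the calibration error.

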